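Drop the funnel's checkers into the bin with the swing gate

TASK

With one finger, push the upright plate on the end of the gate lever to swing the gate under the tin funnel open to the robot's right, so that all three walnut checkers drop into the wooden bin; then push the plate from its other side to swing the gate fully shut again and draw clear. Only push the lever, never pinch it, do not touch the walnut checkers, and leave the checker stack, the brass corner cap and the dice where they are.

Things in the scene. Friction and masses are not known exactly. Their poses are not given: they have to be found in the camera images.
- station: Fixed feed station: square open wooden bin (150 x 150 mm outside, 60 mm high) with a tin funnel over it on two side posts (y = +-88 mm, 140 mm high). Origin on the counter under the bin's centre and funnel's axis; z up; the lever sticks out on its -x side, towards the robot. Funnel rim 124 mm across, 192 mm above the counter; neck 54 mm outside, 48 mm inside, lower end 98 mm above the counter.
- bin_in (a point): Centre of the bin's inner floor, 6 mm above the counter; axes as the station's (inside the walls x and y run from -69 to +69 mm).
- pivot (a point): The gate's upright pivot axis, at station x = -65 mm, y = 0, 93 mm above the counter (the lever arm's height).
- gate (a joint): Angle (rad) of the swing gate: 0 = shut against its stop (shutter disc, 64 mm across, under the neck; lever along the station's -x); 1.05 = fully open at its other stop. Grows counter-clockwise from above: the finger plate moves to the station's -y side (robot's right). Neck wholly uncovered beyond 0.9. Friction of 1 to 1.5 N at the plate, no spring: it stays where left.
- paddle (a point): Centre of the upright wooden finger plate on the lever's end, 120 mm from the pivot axis (station x = -185 mm when shut). Plate 16 mm thick across the swing, 42 mm long along the lever, from 83 to 145 mm above the counter. x axis: from the plate along the lever to the pivot; y across the swing. The lever arm is a bar 12 mm wide, 6 mm high, 93 mm above the counter.
- walnut1: round red-walnut checker, 36 mm across, 10 mm thick, about 14 g, origin at the centre of its underside; at the start it lies flat in the funnel's neck, lowest of three, on the shutter disc, 95 mm above the counter.
- walnut2: round red-walnut checker, 36 mm across, 10 mm thick, about 14 g, origin at the centre of its underside; at the start it lies flat in the funnel's neck, the middle one of three.
- walnut3: round red-walnut checker, 36 mm across, 10 mm thick, about 14 g, origin at the centre of its underside; at the start it lies flat in the funnel's neck, the top one of three.
- ivory1: Bottom one of a free-standing stack of six loose ivory-white resin checkers (36 mm across, 10 mm thick each, stack 60 mm high) on the counter near the lever; origin at the centre of its underside.
- ivory6: Top one of that stack of six; origin at the centre of its underside, 50 mm above the counter.
- cap: Loose three-sided brass corner cap, 40 x 40 x 40 mm, on the counter near the lever; origin at the centre of its underside.
- die_a: Pale bone die, 16 mm cube, on the counter near the lever; origin at the centre of its underside.
- die_b: The second bone die, 16 mm cube; origin at the centre of its underside.
Things that resemble listed ones, but are neither listed nor needed, are in the scene too. What is shaped like the walnut3 but blue, orange or turquoise is not meant.

How it is judged:
By the outcome, as a careful person would: the job done as asked, in the order asked, and still so for the second after the job is handed in, with the robot touching nothing.
It also fails if it takes over 58 s, if anything falls off the work surface, if the arm or the gripper's body presses on something with over 40 N, if the wrist force passes 120 N, or if a joint passes its speed limit or range.

ROBOT

A 6-joint arm with a two-finger parallel gripper is mounted at the origin on the work surface. World frame = base frame: x ahead of the robot, y to its left, z up, the work surface at z = 0. Lengths are in m, angles in rad, forces in N, time in s.
With the tool pointing down it reaches from about 0.425 to 0.95 m from the base axis. Payload 3.5 kg.
Tool frame: the origin (TCP) lies on the centre line of the jaws, within the pads' length; the fingertips stand 25 mm ahead of it and the grasp point (between the pads) lies 6 mm ahead of it (ctrl.finger_overhang is the distance from the TCP to the fingertips, in m); z points along the fingers, y is the line along which they close (so a half turn about z gives the same grasp; the last joint's range is limited). The gripper opens to 85 mm and grips with 20 to 120 N. Pads are 22 mm wide; open, the fingers measure 114 mm over their backs; the gripper's body (76 mm by 85 mm) begins 54 mm behind the grasp point. The pads swing forward as they close: fully open they stand 13 mm farther back than shut.
Start: joints at [-1.348, 0.286, 1.577, -0, 1.279, -0.15], TCP at [0.246, -0.629, 0.256] pointing down, gripper open.
Joint ranges: [-2.77, 2.77], [-0.9, 2.22], [0.21, 2.48], [-1.53, 4.67], [0.24, 2.81], [-2.84, 2.84]. Speed limits (rad/s): [2.79, 2.79, 3.14, 3.14, 3.14, 3.14].

INTERFACE

Orientations are given as a unit quaternion [x, y, z, w].
In Python, from plant import get_state, imaging, job, ctrl gives the robot as it stands.
- The arm moves only by the tool jog_arm, never from a script. Its argument "increments" is a list of rows, each an object of numbers: "dx", "dy", "dz": the shift along the world's x, y, z each as a share of 12 cm, from -1 to 1; "ax", "ay", "az": the turn, a rotation vector about the world's x, y, z each as a share of pi/2 rad, from -1 to 1; "gripper": the gripper command: -1 is shut, 1 is fully open, values between are in proportion. A call has 1 to 10 rows; each row is the pose to reach, as a shift and turn from the pose commanded when the call began; what a row does not reach only later rows make up. A row lasts 1/10 s, in which the tool goes at most 50 mm and 8.59 degrees, less where a joint would pass 70% of its speed; a pose out of reach is approached as far as the arm can. A call with a number of a shift or a turn outside -1 to 1 is refused whole. A call with a gripper value outside its range is refused whole. The fingers move at their own pace and stop on an object; "force" is the grip in N (left out, the last holds). Time passes only in rows, so rows that repeat a pose let the fingers close. It gives the time, the measured TCP pose, the force, the opening and the grip force at its end, in the units of the state.
- get_state(): the state, without advancing time (a new reading comes with each control period).
- imaging.read_camera(name): name is "scene" or "side" or "wrist"; returns a dict with "frame" (384x512x3 uint8, blue, green, red), "depth" (384x512 float32, m along the optical axis (not along the pixel's ray), 0 where there is no reading), "camera_matrix" (3x3 intrinsics, pixels), "extrinsics" (4x4, takes a point from camera to world coordinates); the wrist camera has in their place "mount" (4x4, takes a point from camera to tool coordinates, whose origin is the TCP and whose axes are the flange's). Camera axes: x right, y up, looking along -z (the intrinsics and any distortion apply to the point x, -y, -z); pixel columns grow to the right and rows downward; lengths in m; the calibration is good to about 2 mm. A picture is of the moment at which its call begins: read the wrist's pose just before it.
- job.sign_off(): hands the job in; it is judged then, once.
The state is a dict: "time": time; "qpos": joint angles; "dq": joint speeds; "joint_efforts": joint torques, N m; "eef_pos": TCP position; "tcp_rot": TCP orientation; "contact_force": force on the tool from outside, world axes, zero at the start; "wrist_torque": the same for the moment, N m; "opening": opening from 0.0 (shut) to 1.0 (fully open); "finger_force": force on a finger pad.
Only numpy, scipy, OpenCV 4.12 (cv2) and the standard library are available. Lean on these libraries where they do the work, as an engineer would, in place of code of your own. Each camera call takes 0.05 s, during which the arm holds its last target. There are 200 camera calls.

## Working session

There is one attempt and no reset: what is moved stays moved. The work goes in short steps, Python scripts to look and compute and a tool call to move; the robot and the scene stay as the last step left them, time stands still between calls to the robot, and variables do not carry over. Pictures are saved under pics/ and viewed, at most 10 in all, crops included, and the job is handed in when it is done.

Besides the shell and the picture viewer there is one more tool, called after "Call:" as name(argument=value, ...) on one line, values as JSON. jog_arm: Moves the arm, as the interface text tells. Shift numbers are shares of 12 cm and turn numbers shares of pi/2 rad, none past 1 either way. Its arguments: {"type":"object","properties":{"increments":{"type":"array"},"force":{"type":"number"}},"required":["increments"]}

```bash
mkdir -p pics; cat > h.py <<'E'
import numpy as np, cv2
from plant import get_state, imaging, job, ctrl
def cloud(c):
    d=c["depth"];K=c["camera_matrix"];T=np.array(c["extrinsics"])
    v,u=np.mgrid[:d.shape[0],:d.shape[1]]
    P=np.stack([(u-K[0][2])/K[0][0]*d,-(v-K[1][2])/K[1][1]*d,-d],-1)
    return P@T[:3,:3].T+T[:3,3]
E
python3 - <<'E'
from h import *
a={n:imaging.read_camera(n) for n in("scene","side")}
for n,c in a.items():
    cv2.imwrite(f"pics/{n}0.png",c["frame"]); np.savez(f"{n}0.npz",P=cloud(c),d=c["depth"],f=c["frame"])
    print(n,np.round(c["extrinsics"],2).tolist(),c.keys())
s=get_state();print(s["time"],s["eef_pos"],s["tcp_rot"],s["opening"],s["contact_force"])
E
```

```text
scene [[-0.11, -0.86, 0.51, 1.03], [0.99, -0.09, 0.06, 0.04], [-0.01, 0.51, 0.86, 0.72], [0.0, 0.0, 0.0, 1.0]] dict_keys(['frame', 'depth', 'camera_matrix', 'extrinsics'])
side [[-0.9, 0.29, -0.33, 0.33], [-0.44, -0.59, 0.68, 0.59], [0.0, 0.76, 0.66, 0.69], [0.0, 0.0, 0.0, 1.0]] dict_keys(['frame', 'depth', 'camera_matrix', 'extrinsics'])
0.1 [ 0.24575644 -0.62808604  0.25506345] [ 9.82674768e-01  1.85335180e-01 -4.25661177e-05 -1.08141138e-03] 1.0053969838980992 [0.36414626 0.15318398 0.2088398 ]
```

View pics/scene0.png

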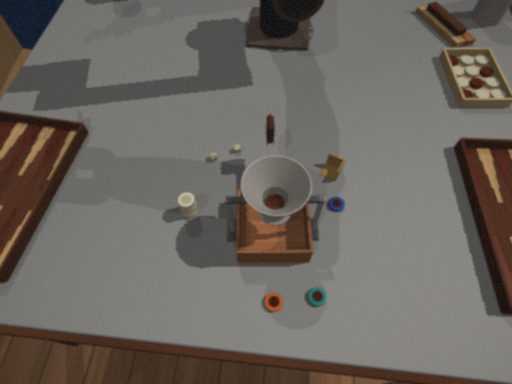

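View pics/side0.png

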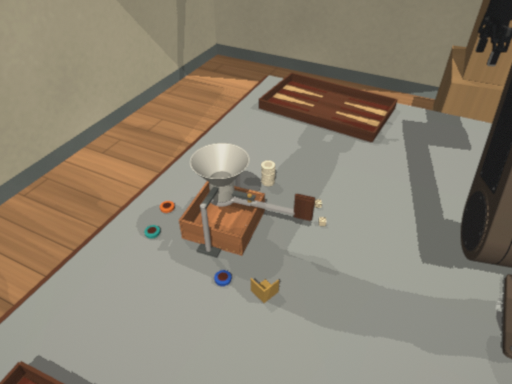

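The scene view shows the funnel at (276,188) with a walnut checker in it at (275,202), and the lever plate at (270,130). The ivory stack is at (187,204), the dice at (212,157) and (237,148), and the cap at (333,166). The ring-like blue (336,204), orange (274,302) and turquoise (317,297) pieces are distractors. In the side view the plate is at (304,207).

```bash
python3 - <<'E'
from h import *
S=np.load("scene0.npz");D=np.load("side0.npz")
def box(A,u0,u1,v0,v1,z0,z1):
    P=A["P"][v0:v1,u0:u1].reshape(-1,3);d=A["d"][v0:v1,u0:u1].ravel();f=A["f"][v0:v1,u0:u1].reshape(-1,3)
    m=(d>0)&(P[:,2]>z0)&(P[:,2]<z1);return P[m],f[m]
def rep(n,P):
    print(n,len(P),"min",np.percentile(P,3,0).round(3),"med",np.median(P,0).round(3),"max",np.percentile(P,97,0).round(3))
print("table z",np.median(S["P"][300:330,50:200,2]))
rep("stacktop",box(S,170,205,185,222,.05,.075)[0]); rep("cap",box(S,318,350,150,182,.01,.06)[0])
rep("dieL",box(S,204,220,150,163,.008,.03)[0]); rep("dieR",box(S,230,243,142,154,.008,.03)[0])
for n,A,b in(("S",S,(255,285,110,150)),("D",D,(285,320,185,225))):
    P,f=box(A,*b,.075,.155); rep("plate "+n,P); rep(" top "+n,P[P[:,2]>.138])
    r=cv2.minAreaRect(P[P[:,2]>.1][:,:2].astype(np.float32)*1000);print(r)
P,_=box(S,235,318,150,225,.185,.2); rep("rim",P)
A=np.c_[2*P[:,:2],np.ones(len(P))];x=np.linalg.lstsq(A,(P[:,:2]**2).sum(1),rcond=None)[0];print("rim c",x[:2],np.sqrt(x[2]+x[:2]@x[:2]))
P,_=box(D,180,255,150,190,.185,.2); A=np.c_[2*P[:,:2],np.ones(len(P))];x=np.linalg.lstsq(A,(P[:,:2]**2).sum(1),rcond=None)[0];print("rim c D",x[:2],np.sqrt(x[2]+x[:2]@x[:2]))
P,_=box(S,225,325,180,270,.055,.064);rep("bin top",P);print(cv2.minAreaRect(P[:,:2].astype(np.float32)*1000))
P,_=box(S,266,286,194,210,.08,.15);rep("checker",P)
E
```

```text
table z -0.0005522700713305184
stacktop 222 min [ 0.659 -0.166  0.052] med [ 0.676 -0.15   0.059] max [ 0.69  -0.135  0.061]
cap 174 min [0.508 0.152 0.011] med [0.516 0.172 0.03 ] max [0.556 0.185 0.041]
dieL 47 min [ 0.513 -0.132  0.009] med [ 0.523 -0.124  0.015] max [ 0.531 -0.115  0.017]
dieR 46 min [ 0.483 -0.078  0.009] med [ 0.494 -0.069  0.015] max [ 0.5   -0.06   0.018]
plate S 267 min [0.498 0.004 0.094] med [0.531 0.013 0.131] max [0.548 0.021 0.146]
 top S 115 min [0.496 0.003 0.139] med [0.515 0.012 0.142] max [0.535 0.02  0.146]
((516.4169311523438, 12.160637855529785), (41.17314147949219, 16.170923233032227), 8.270554542541504)
plate D 545 min [0.495 0.012 0.089] med [0.515 0.021 0.119] max [0.547 0.025 0.145]
 top D 131 min [0.496 0.009 0.139] med [0.514 0.018 0.142] max [0.533 0.024 0.146]
((514.650146484375, 15.69162368774414), (41.980133056640625, 20.37371826171875), 13.17598819732666)
rim 758 min [ 0.639 -0.022  0.185] med [0.678 0.038 0.19 ] max [0.756 0.094 0.193]
rim c [0.69832674 0.03587713] 0.05808923307290178
rim c D [0.69740015 0.03999033] 0.05785998812671366
bin top 626 min [ 0.644 -0.044  0.056] med [0.758 0.037 0.059] max [0.777 0.116 0.062]
((714.8287963867188, 32.95972442626953), (181.00140380859375, 147.00653076171875), 81.85597229003906)
checker 308 min [0.676 0.021 0.111] med [0.694 0.038 0.125] max [0.719 0.056 0.147]
```

Measured: funnel axis (0.698, 0.038), station yaw about 0.13 rad, plate when shut about (0.515, 0.014). I'll travel with the gripper shut to the left (+y) side of the plate, with the closing line along the swing so that only one finger's back touches.

Call:
jog_arm(increments=[{"dx": 0.5, "dy": 1, "az": -0.05, "gripper": -1}, {"dx": 0.5, "dy": 1, "az": -0.05, "gripper": -1}, {"dx": 0.5, "dy": 1, "az": -0.05, "gripper": -1}, {"dx": 0.5, "dy": 1, "az": -0.05, "gripper": -1}])

```text
$.increments[0]: bad value
```

Call:
jog_arm(increments=[{"dx": 0.5, "dy": 1, "az": -0.1, "gripper": -1}, {"dx": 0.5, "dy": 1, "az": -0.1, "gripper": -1}, {"dx": 0.5, "dy": 1, "az": -0.1, "gripper": -1}])

```text
$.increments[0]: bad value
```

Call:
jog_arm(increments=[{"dx": 0.4, "dy": 1, "gripper": -1}, {"dx": 0.4, "dy": 1, "gripper": -1}, {"dx": 0.4, "dy": 1, "gripper": -1}])

```text
$.increments[0]: bad value
```

Call:
jog_arm(increments=[{"dx": 0.3, "dy": 1, "gripper": -1}, {"dx": 0.3, "dy": 1, "gripper": -1}, {"dx": 0.3, "dy": 1, "gripper": -1}])

```text
$.increments[0]: bad value
```

Call:
jog_arm(increments=[{"dx": 0.3, "dy": 1, "gripper": -1}, {"dx": 0.3, "dy": 1, "gripper": -1}, {"dx": 0.3, "dy": 1, "gripper": -1}, {"dx": 0.3, "dy": 1, "gripper": -1}])

```text
$.increments[0]: bad value
```

Call:
jog_arm(increments=[{"dx": 0.2, "dy": 0.73, "gripper": -1}, {"dx": 0.2, "dy": 0.73, "gripper": -1}, {"dx": 0.2, "dy": 0.73, "gripper": -1}, {"dx": 0.2, "dy": 0.73, "gripper": -1}])

```text
$.increments[0]: bad value
```

```bash
python3 - <<'E'
from h import *
s=get_state();print(s["time"],s["eef_pos"],s["tcp_rot"],s["opening"],s["contact_force"],s["qpos"],ctrl.finger_overhang)
c=imaging.read_camera("side");cv2.imwrite("pics/side1.png",c["frame"][60:320,130:400].repeat(2,0).repeat(2,1))
P=cloud(c);np.savez("side1.npz",P=P,d=c["depth"],f=c["frame"])
m=(c["depth"]>0)&(abs(P[...,0]-s["eef_pos"][0])<.05)&(abs(P[...,1]-s["eef_pos"][1])<.05)&(P[...,2]>.2)&(P[...,2]<.26)
Q=P[m];print(len(Q),Q.min(0),Q.max(0))
E
```

```text
0.1 [ 0.24575644 -0.62808604  0.25506345] [ 9.82674768e-01  1.85335180e-01 -4.25661177e-05 -1.08141138e-03] 1.0053969838980992 [0.36414626 0.15318398 0.2088398 ] [-1.34799526e+00  2.87106185e-01  1.57803539e+00 -6.67531751e-06
  1.27861557e+00 -1.50023100e-01] 0.025
77 [ 0.21910044 -0.67059458  0.24197274] [ 0.27398931 -0.57819163  0.25964545]
```

The calls were refused, probably because each row needs every key. I'll give them all.

Call:
jog_arm(increments=[{"dx": 0.5, "dy": 1, "dz": 0, "ax": 0, "ay": 0, "az": -0.05, "gripper": -1}, {"dx": 0.5, "dy": 1, "dz": 0, "ax": 0, "ay": 0, "az": -0.05, "gripper": -1}, {"dx": 0.5, "dy": 1, "dz": 0, "ax": 0, "ay": 0, "az": -0.05, "gripper": -1}, {"dx": 0.5, "dy": 1, "dz": 0, "ax": 0, "ay": 0, "az": -0.05, "gripper": -1}])

```text
time: 0.55
eef_pos: [0.3076, -0.505, 0.2558]
tcp_rot: [0.989, 0.149, 0.0, -0.001]
contact_force: [0.3, 0.2, 0.4]
opening: 0.329
finger_force: 0.0
```

Call:
jog_arm(increments=[{"dx": 0.5, "dy": 1, "dz": 0, "ax": 0, "ay": 0, "az": -0.1, "gripper": -1}, {"dx": 0.5, "dy": 1, "dz": 0, "ax": 0, "ay": 0, "az": -0.1, "gripper": -1}, {"dx": 0.5, "dy": 1, "dz": 0, "ax": 0, "ay": 0, "az": -0.1, "gripper": -1}])

```text
time: 0.85
eef_pos: [0.3663, -0.3871, 0.256]
tcp_rot: [0.998, 0.068, -0.0, -0.0]
contact_force: [1.2, -0.0, 0.1]
opening: -0.001
finger_force: 0.0
```

Call:
jog_arm(increments=[{"dx": 0.4, "dy": 1, "dz": 0, "ax": 0, "ay": 0, "az": 0, "gripper": -1}, {"dx": 0.4, "dy": 1, "dz": 0, "ax": 0, "ay": 0, "az": 0, "gripper": -1}, {"dx": 0.4, "dy": 1, "dz": 0, "ax": 0, "ay": 0, "az": 0, "gripper": -1}])

```text
time: 1.15
eef_pos: [0.4144, -0.2666, 0.2562]
tcp_rot: [0.998, 0.069, 0.0, -0.0]
contact_force: [-0.7, 0.7, 1.2]
opening: -0.003
finger_force: 0.0
```

Call:
jog_arm(increments=[{"dx": 0.3, "dy": 1, "dz": 0, "ax": 0, "ay": 0, "az": 0, "gripper": -1}, {"dx": 0.3, "dy": 1, "dz": 0, "ax": 0, "ay": 0, "az": 0, "gripper": -1}, {"dx": 0.3, "dy": 1, "dz": 0, "ax": 0, "ay": 0, "az": 0, "gripper": -1}])

```text
time: 1.45
eef_pos: [0.4504, -0.1464, 0.2564]
tcp_rot: [0.998, 0.069, 0.0, -0.0]
contact_force: [0.2, 0.2, -0.7]
opening: 0.002
finger_force: 0.0
```

Call:
jog_arm(increments=[{"dx": 0.3, "dy": 1, "dz": 0, "ax": 0, "ay": 0, "az": 0, "gripper": -1}, {"dx": 0.3, "dy": 1, "dz": 0, "ax": 0, "ay": 0, "az": 0, "gripper": -1}, {"dx": 0.3, "dy": 1, "dz": 0, "ax": 0, "ay": 0, "az": 0, "gripper": -1}])

```text
time: 1.75
eef_pos: [0.4866, -0.0264, 0.2564]
tcp_rot: [0.998, 0.069, 0.0, -0.0]
contact_force: [1.1, -0.7, 0.0]
opening: -0.001
finger_force: 0.0
```

Call:
jog_arm(increments=[{"dx": 0.2, "dy": 0.73, "dz": 0, "ax": 0, "ay": 0, "az": 0, "gripper": -1}, {"dx": 0.2, "dy": 0.73, "dz": 0, "ax": 0, "ay": 0, "az": 0, "gripper": -1}, {"dx": 0.2, "dy": 0.73, "dz": 0, "ax": 0, "ay": 0, "az": 0, "gripper": -1}, {"dx": 0.2, "dy": 0.73, "dz": 0, "ax": 0, "ay": 0, "az": 0, "gripper": -1}])

```text
time: 2.15
eef_pos: [0.5102, 0.0592, 0.2561]
tcp_rot: [0.998, 0.069, -0.0, 0.0]
contact_force: [-0.6, 0.2, -0.5]
opening: 0.001
finger_force: 0.0
```

```bash
python3 - <<'E'
from h import *
s=get_state();print(s["time"],s["eef_pos"],s["tcp_rot"],s["opening"],s["contact_force"],s["qpos"])
c=imaging.read_camera("side");cv2.imwrite("pics/side1.png",c["frame"][60:320,130:400].repeat(2,0).repeat(2,1))
P=cloud(c)
m=(c["depth"]>0)&(abs(P[...,0]-s["eef_pos"][0])<.05)&(abs(P[...,1]-s["eef_pos"][1])<.05)&(P[...,2]>.2)&(P[...,2]<.26)
Q=P[m];print(len(Q),Q.min(0),Q.max(0))
E
```

```text
2.15 [0.51019001 0.05917381 0.25606823] [ 9.97586669e-01  6.94309354e-02 -2.78725108e-04  3.24041550e-04] 0.0010664541696603351 [-0.63990748  0.15090094 -0.46672094] [-8.19478731e-02 -7.32850377e-02  1.96799360e+00 -7.64401835e-04
  1.24733748e+00  1.35011789e+00]
143 [0.49824479 0.05354826 0.2314131 ] [0.52014365 0.07712358 0.25978713]
```

Call:
jog_arm(increments=[{"dx": 0, "dy": 0, "dz": -0.4, "ax": 0, "ay": 0, "az": 0, "gripper": -1}, {"dx": 0, "dy": 0, "dz": -0.7, "ax": 0, "ay": 0, "az": 0, "gripper": -1}, {"dx": 0, "dy": 0, "dz": -0.97, "ax": 0, "ay": 0, "az": 0, "gripper": -1}, {"dx": 0, "dy": 0, "dz": -0.97, "ax": 0, "ay": 0, "az": 0, "gripper": -1}])

```text
time: 2.6
eef_pos: [0.5061, 0.0575, 0.1348]
tcp_rot: [0.998, 0.067, -0.005, -0.001]
contact_force: [-0.3, -0.7, -0.7]
opening: -0.002
finger_force: 0.0
```

Call:
jog_arm(increments=[{"dx": 0.005, "dy": -0.12, "dz": 0, "ax": 0, "ay": 0, "az": 0, "gripper": -1}, {"dx": 0.01, "dy": -0.18, "dz": 0, "ax": 0, "ay": 0, "az": 0, "gripper": -1}, {"dx": 0.01, "dy": -0.28, "dz": 0, "ax": 0, "ay": 0, "az": 0.065, "gripper": -1}, {"dx": 0.02, "dy": -0.38, "dz": 0, "ax": 0, "ay": 0, "az": 0.13, "gripper": -1}, {"dx": 0.02, "dy": -0.38, "dz": 0, "ax": 0, "ay": 0, "az": 0.13, "gripper": -1}])

```text
time: 3.1
eef_pos: [0.514, 0.0113, 0.1426]
tcp_rot: [0.986, 0.169, 0.002, 0.001]
contact_force: [0.3, 0.0, -0.9]
opening: -0.004
finger_force: 0.0
```

```bash
python3 - <<'E'
from h import *
s=get_state();print(s["time"],s["eef_pos"],s["contact_force"])
c=imaging.read_camera("side");cv2.imwrite("pics/side2.png",c["frame"][100:280,170:400].repeat(3,0).repeat(3,1))
E
```

```text
3.1 [0.51400791 0.01128488 0.14256313] [ 0.29997727  0.04720583 -0.86503134]
```

View pics/side2.png

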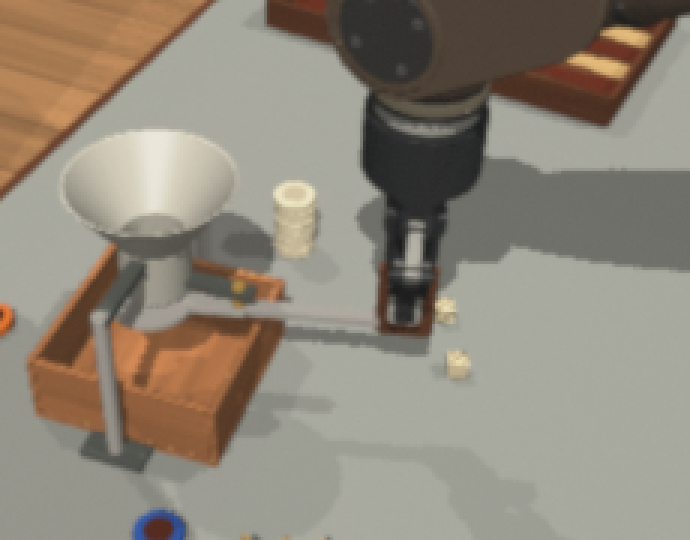

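The crop shows the finger behind the plate at (408,300). The lever has already swung part of the way, and the stack at (294,215) and the dice at (446,312) and (457,365) are undisturbed. I'll go on to about 1.0 rad.

Call:
jog_arm(increments=[{"dx": 0.02, "dy": -0.1, "dz": 0, "ax": 0, "ay": 0, "az": 0.065, "gripper": -1}, {"dx": 0.045, "dy": -0.2, "dz": 0, "ax": 0, "ay": 0, "az": 0.13, "gripper": -1}, {"dx": 0.085, "dy": -0.295, "dz": 0, "ax": 0, "ay": 0, "az": 0.19, "gripper": -1}, {"dx": 0.13, "dy": -0.385, "dz": 0, "ax": 0, "ay": 0, "az": 0.255, "gripper": -1}, {"dx": 0.19, "dy": -0.47, "dz": 0, "ax": 0, "ay": 0, "az": 0.32, "gripper": -1}, {"dx": 0.25, "dy": -0.55, "dz": 0, "ax": 0, "ay": 0, "az": 0.38, "gripper": -1}, {"dx": 0.325, "dy": -0.62, "dz": 0, "ax": 0, "ay": 0, "az": 0.445, "gripper": -1}, {"dx": 0.4, "dy": -0.685, "dz": 0, "ax": 0, "ay": 0, "az": 0.51, "gripper": -1}, {"dx": 0.4, "dy": -0.685, "dz": 0, "ax": 0, "ay": 0, "az": 0.51, "gripper": -1}, {"dx": 0.4, "dy": -0.685, "dz": 0, "ax": 0, "ay": 0, "az": 0.51, "gripper": -1}])

```text
time: 4.15
eef_pos: [0.5605, -0.0688, 0.1406]
tcp_rot: [0.842, 0.539, 0.0, 0.0]
contact_force: [0.4, -0.2, -0.4]
opening: -0.0
finger_force: 0.0
```

```bash
python3 - <<'E'
from h import *
s=get_state();print(s["time"],s["eef_pos"],s["contact_force"])
a=imaging.read_camera("scene")["frame"];c=imaging.read_camera("side")["frame"]
cv2.imwrite("pics/both3.png",np.hstack([a[100:280,170:350].repeat(2,0).repeat(2,1),c[120:300,170:380].repeat(2,0).repeat(2,1)]))
E
```

```text
4.15 [ 0.560533   -0.06878084  0.14064059] [ 0.35960458 -0.21648372 -0.43131861]
```

View pics/both3.png

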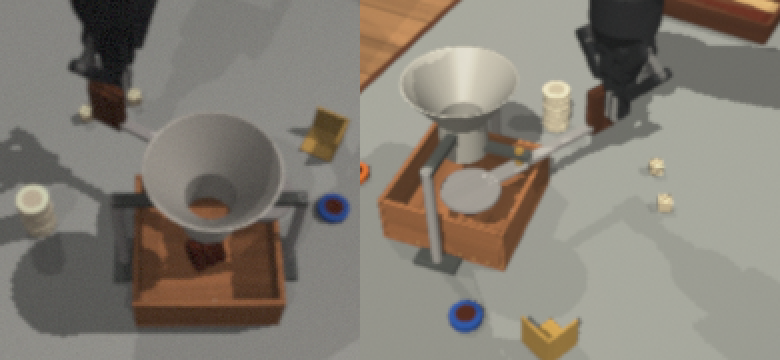

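Both crops show the gate open: the shutter disc has swung clear at (470,190) on the right, and there is walnut in the bin at (207,253) on the left. I'll back off, lift, and check the neck and the plate angle.

Call:
jog_arm(increments=[{"dx": -0.15, "dy": 0.07, "dz": 0, "ax": 0, "ay": 0, "az": 0, "gripper": -1}, {"dx": -0.15, "dy": 0.07, "dz": 0, "ax": 0, "ay": 0, "az": 0, "gripper": -1}, {"dx": -0.15, "dy": 0.07, "dz": 0.4, "ax": 0, "ay": 0, "az": 0, "gripper": -1}, {"dx": -0.15, "dy": 0.07, "dz": 0.75, "ax": 0, "ay": 0, "az": 0, "gripper": -1}, {"dx": -0.15, "dy": 0.07, "dz": 0.75, "ax": 0, "ay": 0, "az": 0, "gripper": -1}])

```text
time: 4.75
eef_pos: [0.5462, -0.0613, 0.238]
tcp_rot: [0.841, 0.54, 0.005, 0.006]
contact_force: [0.3, -0.1, 0.9]
opening: 0.001
finger_force: 0.0
```

```bash
python3 - <<'E'
from h import *
s=get_state();print(s["time"],s["eef_pos"])
a=imaging.read_camera("scene");c=imaging.read_camera("side")
for n,k in(("S",a),("D",c)):
    P=cloud(k);Q=P[(k["depth"]>0)&(P[...,2]>.1)&(P[...,2]<.15)&(P[...,0]>.53)&(P[...,0]<.63)&(P[...,1]>-.12)&(P[...,1]<-.045)]
    print(n,len(Q),cv2.minAreaRect(Q[:,:2].astype(np.float32)*1000),Q.min(0),Q.max(0))
P=cloud(a);f=a["frame"].astype(int)
m=(a["depth"]>0)&(abs(P[...,0]-.70)<.075)&(abs(P[...,1]-.037)<.07)
neck=m&(np.hypot(P[...,0]-.698,P[...,1]-.038)<.022)&(P[...,2]>.085);print("in neck pts",neck.sum(),P[neck][:,2].min() if neck.any() else "")
red=m&(f[...,2]-f[...,0]<60)&(f[...,2]<110)&(f[...,2]>1.6*f[...,0])&(P[...,2]<.06);Q=P[red];print("red in bin",len(Q),Q.min(0),Q.max(0))
for z in np.arange(.0,.06,.01): q=Q[(Q[:,2]>=z)&(Q[:,2]<z+.01)];print(z,len(q),q.mean(0).round(3) if len(q) else "")
cv2.imwrite("pics/bin4.png",cv2.resize(np.hstack([a["frame"][180:270,225:325],c["frame"][140:230,170:270]]),None,fx=4,fy=4,interpolation=cv2.INTER_CUBIC))
E
```

```text
4.75 [ 0.54619052 -0.06134663  0.23798475]
S 331 ((582.4544677734375, -79.86471557617188), (43.39114761352539, 17.883207321166992), 67.03569030761719) [ 0.56731142 -0.10004224  0.10001543] [ 0.59713311 -0.06013833  0.14653418]
D 302 ((581.6160888671875, -76.08964538574219), (43.985191345214844, 18.761011123657227), 62.2864875793457) [ 0.56776725 -0.09623109  0.10003019] [ 0.5976523  -0.0561116   0.14766125]
in neck pts 5 0.11453752969983289
red in bin 2182 [ 0.62649246 -0.03296803  0.00092655] [0.77499494 0.10699064 0.05999684]
0.0 1410 [0.697 0.042 0.006]
0.01 124 [0.733 0.059 0.015]
0.02 149 [0.742 0.056 0.025]
0.03 212 [0.726 0.051 0.036]
0.04 144 [0.742 0.05  0.044]
0.05 143 [0.748 0.041 0.056]
```

View pics/bin4.png

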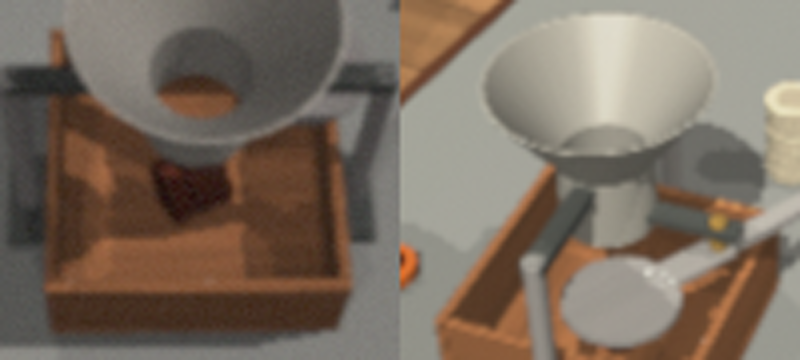

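The neck is empty: bin floor shows through it at (197,97). The three checkers are piled in the bin at (190,187), up to about 36 mm, so all three dropped. The plate is at (0.582, -0.079), matching a gate angle of 1.0. Next I go over the plate to its other side.

Call:
jog_arm(increments=[{"dx": 0.33, "dy": -0.15, "dz": 0, "ax": 0, "ay": 0, "az": 0, "gripper": -1}, {"dx": 0.65, "dy": -0.3, "dz": 0, "ax": 0, "ay": 0, "az": 0, "gripper": -1}, {"dx": 0.65, "dy": -0.3, "dz": 0, "ax": 0, "ay": 0, "az": 0, "gripper": -1}, {"dx": 0.65, "dy": -0.3, "dz": 0, "ax": 0, "ay": 0, "az": 0, "gripper": -1}, {"dx": 0.65, "dy": -0.3, "dz": -0.25, "ax": 0, "ay": 0, "az": 0, "gripper": -1}, {"dx": 0.65, "dy": -0.3, "dz": -0.5, "ax": 0, "ay": 0, "az": 0, "gripper": -1}, {"dx": 0.65, "dy": -0.3, "dz": -0.75, "ax": 0, "ay": 0, "az": 0, "gripper": -1}, {"dx": 0.65, "dy": -0.3, "dz": -0.75, "ax": 0, "ay": 0, "az": 0, "gripper": -1}, {"dx": 0.65, "dy": -0.3, "dz": -0.75, "ax": 0, "ay": 0, "az": 0, "gripper": -1}])

```text
time: 5.75
eef_pos: [0.6192, -0.0958, 0.1396]
tcp_rot: [0.841, 0.541, -0.001, -0.001]
contact_force: [1.0, -0.3, 0.3]
opening: 0.001
finger_force: 0.0
```

Call:
jog_arm(increments=[{"dx": -0.135, "dy": 0.065, "dz": 0, "ax": 0, "ay": 0, "az": 0, "gripper": -1}, {"dx": -0.235, "dy": 0.095, "dz": 0, "ax": 0, "ay": 0, "az": -0.065, "gripper": -1}, {"dx": -0.325, "dy": 0.13, "dz": 0, "ax": 0, "ay": 0, "az": -0.13, "gripper": -1}, {"dx": -0.42, "dy": 0.18, "dz": 0, "ax": 0, "ay": 0, "az": -0.19, "gripper": -1}, {"dx": -0.5, "dy": 0.24, "dz": 0, "ax": 0, "ay": 0, "az": -0.255, "gripper": -1}, {"dx": -0.58, "dy": 0.3, "dz": 0, "ax": 0, "ay": 0, "az": -0.32, "gripper": -1}, {"dx": -0.65, "dy": 0.375, "dz": 0, "ax": 0, "ay": 0, "az": -0.38, "gripper": -1}, {"dx": -0.715, "dy": 0.455, "dz": 0, "ax": 0, "ay": 0, "az": -0.445, "gripper": -1}, {"dx": -0.715, "dy": 0.455, "dz": 0, "ax": 0, "ay": 0, "az": -0.445, "gripper": -1}])

```text
time: 6.65
eef_pos: [0.5349, -0.0412, 0.1425]
tcp_rot: [0.975, 0.22, 0.002, 0.001]
contact_force: [-0.1, 0.2, 0.5]
opening: 0.006
finger_force: 0.0
```

Call:
jog_arm(increments=[{"dx": -0.055, "dy": 0.085, "dz": 0, "ax": 0, "ay": 0, "az": -0.065, "gripper": -1}, {"dx": -0.1, "dy": 0.175, "dz": 0, "ax": 0, "ay": 0, "az": -0.13, "gripper": -1}, {"dx": -0.12, "dy": 0.22, "dz": 0, "ax": 0, "ay": 0, "az": -0.16, "gripper": -1}, {"dx": -0.12, "dy": 0.22, "dz": 0, "ax": 0, "ay": 0, "az": -0.16, "gripper": -1}, {"dx": -0.12, "dy": 0.22, "dz": 0, "ax": 0, "ay": 0, "az": -0.16, "gripper": -1}])

```text
time: 7.15
eef_pos: [0.5209, -0.0157, 0.1411]
tcp_rot: [0.995, 0.097, 0.001, 0.0]
contact_force: [1.0, -0.7, 0.3]
opening: 0.0
finger_force: 0.0
```

Call:
jog_arm(increments=[{"dx": -0.005, "dy": 0.015, "dz": 0, "ax": 0, "ay": 0, "az": -0.01, "gripper": -1}, {"dx": -0.01, "dy": 0.03, "dz": 0, "ax": 0, "ay": 0, "az": -0.02, "gripper": -1}, {"dx": -0.01, "dy": 0.04, "dz": 0, "ax": 0, "ay": 0, "az": -0.03, "gripper": -1}, {"dx": -0.01, "dy": 0.04, "dz": 0, "ax": 0, "ay": 0, "az": -0.03, "gripper": -1}, {"dx": -0.01, "dy": 0.04, "dz": 0, "ax": 0, "ay": 0, "az": -0.03, "gripper": -1}])

```text
time: 7.65
eef_pos: [0.5189, -0.0106, 0.1399]
tcp_rot: [0.997, 0.073, 0.0, -0.0]
contact_force: [0.5, -1.3, 0.7]
opening: 0.001
finger_force: 0.4
```

Call:
jog_arm(increments=[{"dx": 0, "dy": 0.01, "dz": 0, "ax": 0, "ay": 0, "az": 0, "gripper": -1}, {"dx": 0, "dy": 0.01, "dz": 0, "ax": 0, "ay": 0, "az": 0, "gripper": -1}])

```text
time: 7.85
eef_pos: [0.5188, -0.0093, 0.1398]
tcp_rot: [0.997, 0.073, -0.0, -0.0]
contact_force: [-0.6, -0.8, 0.6]
opening: 0.001
finger_force: 0.4
```

Call:
jog_arm(increments=[{"dx": 0, "dy": 0.01, "dz": 0, "ax": 0, "ay": 0, "az": 0, "gripper": -1}, {"dx": 0, "dy": 0.01, "dz": 0, "ax": 0, "ay": 0, "az": 0, "gripper": -1}])

```text
time: 8.05
eef_pos: [0.5187, -0.0081, 0.1398]
tcp_rot: [0.997, 0.073, -0.0, -0.0]
contact_force: [-0.4, -0.7, 0.7]
opening: 0.001
finger_force: 0.4
```

Call:
jog_arm(increments=[{"dx": 0, "dy": 0.01, "dz": 0, "ax": 0, "ay": 0, "az": 0, "gripper": -1}, {"dx": 0, "dy": 0.01, "dz": 0, "ax": 0, "ay": 0, "az": 0, "gripper": -1}])

```text
time: 8.25
eef_pos: [0.5187, -0.0069, 0.1398]
tcp_rot: [0.997, 0.073, -0.0, -0.0]
contact_force: [-0.9, -0.3, -0.2]
opening: 0.002
finger_force: 0.3
```

Call:
jog_arm(increments=[{"dx": 0, "dy": 0.01, "dz": 0, "ax": 0, "ay": 0, "az": 0, "gripper": -1}, {"dx": 0, "dy": 0.01, "dz": 0, "ax": 0, "ay": 0, "az": 0, "gripper": -1}])

```text
time: 8.45
eef_pos: [0.5187, -0.0062, 0.1398]
tcp_rot: [0.997, 0.073, -0.0, 0.001]
contact_force: [-0.7, -3.5, 0.3]
opening: 0.001
finger_force: 1.7
```

Call:
jog_arm(increments=[{"dx": 0, "dy": 0.01, "dz": 0, "ax": 0, "ay": 0, "az": 0, "gripper": -1}, {"dx": 0, "dy": 0.01, "dz": 0, "ax": 0, "ay": 0, "az": 0, "gripper": -1}])

```text
time: 8.65
eef_pos: [0.5187, -0.0061, 0.1398]
tcp_rot: [0.997, 0.073, -0.0, 0.002]
contact_force: [-1.0, -7.1, -0.5]
opening: 0.003
finger_force: 3.5
```

Force rises to 7 N while motion ceases, so the gate is against its shut stop. I'll draw clear: straight off the plate first, then up and away.

Call:
jog_arm(increments=[{"dx": 0, "dy": -0.1, "dz": 0, "ax": 0, "ay": 0, "az": 0, "gripper": -1}, {"dx": 0, "dy": -0.25, "dz": 0, "ax": 0, "ay": 0, "az": 0, "gripper": -1}, {"dx": 0, "dy": -0.25, "dz": 0, "ax": 0, "ay": 0, "az": 0, "gripper": -1}, {"dx": 0, "dy": -0.25, "dz": 0.4, "ax": 0, "ay": 0, "az": 0, "gripper": -1}, {"dx": 0, "dy": -0.25, "dz": 0.8, "ax": 0, "ay": 0, "az": 0, "gripper": -1}, {"dx": 0, "dy": -0.25, "dz": 1, "ax": 0, "ay": 0, "az": 0, "gripper": -1}, {"dx": 0, "dy": -0.25, "dz": 1, "ax": 0, "ay": 0, "az": 0, "gripper": -1}])

```text
time: 9.35
eef_pos: [0.5214, -0.0347, 0.2656]
tcp_rot: [0.997, 0.072, 0.005, 0.001]
contact_force: [0.7, -0.0, 0.2]
opening: 0.002
finger_force: 0.0
```

Call:
jog_arm(increments=[{"dx": -0.2, "dy": -0.33, "dz": 0, "ax": 0, "ay": 0, "az": 0, "gripper": -1}, {"dx": -0.3, "dy": -0.66, "dz": 0, "ax": 0, "ay": 0, "az": 0, "gripper": -1}, {"dx": -0.4, "dy": -1, "dz": 0, "ax": 0, "ay": 0, "az": 0, "gripper": -1}, {"dx": -0.4, "dy": -1, "dz": 0, "ax": 0, "ay": 0, "az": 0, "gripper": -1}])

```text
time: 9.75
eef_pos: [0.4694, -0.1575, 0.2584]
tcp_rot: [0.998, 0.07, -0.001, -0.0]
contact_force: [0.4, 0.3, 0.8]
opening: -0.0
finger_force: 0.0
```

Call:
jog_arm(increments=[{"dx": -0.3, "dy": -0.33, "dz": 0, "ax": 0, "ay": 0, "az": 0, "gripper": -1}, {"dx": -0.3, "dy": -0.66, "dz": 0, "ax": 0, "ay": 0, "az": 0, "gripper": -1}, {"dx": -0.3, "dy": -1, "dz": 0, "ax": 0, "ay": 0, "az": 0, "gripper": -1}, {"dx": -0.3, "dy": -1, "dz": 0, "ax": 0, "ay": 0, "az": 0, "gripper": -1}, {"dx": -0.3, "dy": -1, "dz": 0, "ax": 0, "ay": 0, "az": 0, "gripper": -1}])

```text
time: 10.25
eef_pos: [0.4348, -0.274, 0.2585]
tcp_rot: [0.997, 0.072, -0.001, -0.002]
contact_force: [-0.1, 0.7, 0.3]
opening: -0.0
finger_force: 0.0
```

```bash
python3 - <<'E'
from h import *
s=get_state();print(s["time"],s["eef_pos"],s["contact_force"])
for n,u in(("scene",(255,285,110,150)),("side",(285,320,185,225))):
    k=imaging.read_camera(n);P=cloud(k);O=np.load(n+"0.npz")
    for X,d in((O["P"],O["d"]),(P,k["depth"])):
        Q=X[(d>0)&(X[...,2]>.1)&(X[...,2]<.15)&(X[...,0]>.47)&(X[...,0]<.56)&(X[...,1]>-.03)&(X[...,1]<.05)]
        print(n,len(Q),cv2.minAreaRect(Q[:,:2].astype(np.float32)*1000),Q.mean(0).round(4))
        if n=="scene":
            for c in((.676,-.15),(.523,.17),(.523,-.124),(.494,-.069)):
                q=X[(d>0)&(np.hypot(X[...,0]-c[0],X[...,1]-c[1])<.03)&(X[...,2]>.009)];print("   ",len(q),q.mean(0).round(4),q[:,2].max().round(3))
    cv2.imwrite(f"pics/{n}5.png",k["frame"][90:290,150:400].repeat(2,0).repeat(2,1))
E
```

```text
10.25 [ 0.4347575  -0.27402029  0.25851638] [-0.14973326  0.66665018  0.29230974]
scene 212 ((516.4169311523438, 12.160637855529785), (41.17314147949219, 16.170923233032227), 8.270554542541504) [0.5227 0.0124 0.132 ]
    362 [ 0.6787 -0.1487  0.0477] 0.062
    163 [0.5182 0.1696 0.0281] 0.042
    44 [ 0.5229 -0.1234  0.0148] 0.018
    44 [ 0.4923 -0.0688  0.0148] 0.018
scene 208 ((514.762939453125, 15.424772262573242), (42.09010696411133, 15.93073844909668), 7.433732509613037) [0.5223 0.0158 0.132 ]
    364 [ 0.6788 -0.1486  0.0474] 0.063
    165 [0.5181 0.1696 0.0278] 0.042
    45 [ 0.5228 -0.1233  0.0145] 0.018
    45 [ 0.4921 -0.069   0.0144] 0.018
side 402 ((514.650146484375, 15.69162368774414), (41.980133056640625, 20.37371826171875), 13.17598819732666) [0.5131 0.02   0.1267]
side 398 ((514.3382568359375, 17.702640533447266), (41.775089263916016, 20.222387313842773), 6.1748857498168945) [0.5128 0.0231 0.1267]
```

View pics/scene5.png

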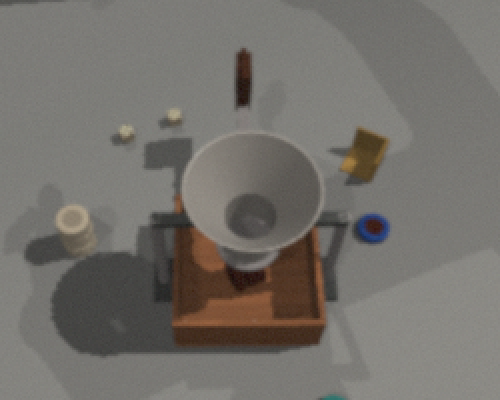

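View pics/side5.png

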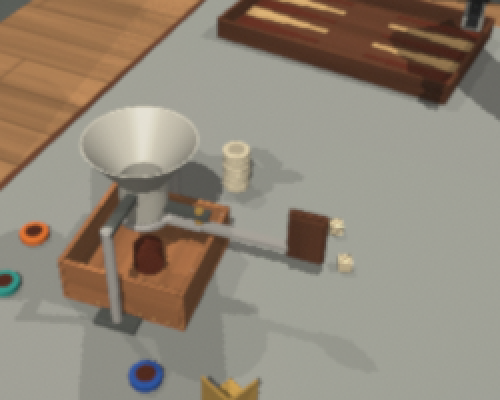

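The scene crop shows the gate back under the neck (grey disc at (250,215)) and the plate at (243,78), about 3 mm past where it started, so it is on its stop. The stack, cap and dice are unmoved within 0.3 mm, and the walnut pile is in the bin (side crop (150,252)). Handing in.

```bash
python3 -c "
from plant import job
print(job.sign_off())"
```

```text
the job is handed in; nothing more can be done
None
```

I pushed the gate open, the walnut checkers dropped into the bin (the funnel neck is empty), and I pushed the gate shut to its stop and drew clear; the checker stack, brass cap and dice did not move, and the job was handed in at about 10 s.

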